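# Switch on and zero the kitchen scale

### The arm

A 6-joint arm with a two-finger parallel gripper is mounted at the origin on a cart in front of the work surface, level with it; the furniture and walls round the work are solid. World frame = base frame: x ahead of the robot, y to its left, z up, the work surface at z = 0. Lengths are in m, angles in degrees, forces in N, time in s.
With the tool pointing down it reaches from about 0.2 to 0.875 m from the base axis. Payload 3.4 kg.
Tool frame: the origin (TCP) lies at the very end of the fingers, on their centre line; the grasp point (between the pads) lies 19 mm behind it; y points along the fingers, z is the direction in which the jaws open and shut, and the axes are right-handed (so a half turn about y gives the same grasp; the last joint's range is limited). The gripper opens to 94 mm and grips with 3 to 60 N. Pads are 16 mm wide; open, the fingers measure 119 mm over their backs; the gripper's body (75 mm by 177 mm) begins 78 mm behind the grasp point.
Start: joints at [-73.339, 15.808, 86.224, -0, 77.962, -6.933], TCP at [0.23, -0.527, 0.205] pointing down, gripper open.
Joint ranges: [-165.64, 165.64], [-43.16, 119.46], [12.63, 154.43], [-67.54, 247.53], [6.08, 155.33], [-154.97, 154.97]. Speed limits (degrees/s): [147.25, 147.25, 180, 180, 180, 180].

### API

Orientations are given as [roll, pitch, yaw] about the fixed x, y, z axes, in that order (R = Rz(yaw) Ry(pitch) Rx(roll)).
In Python, from station import * gives the robot as it stands.
- The arm moves only by the tool carry_out, never from a script. Its argument "moves" is a list of rows, each an object of numbers: "dx", "dy", "dz": the shift along the tool's x, y, z in m; "ax", "ay", "az": the turn, a rotation vector about the tool's x, y, z in rad; "fingers": the opening in per cent of the stroke, from 0 (shut) to 100 (fully open). In form: [{"dx": .., "dy": .., "dz": .., "ax": .., "ay": .., "az": .., "fingers": ..}, ...]. A call has 1 to 5 rows; each row is the pose to reach, as a shift and turn from the pose commanded when the call began, along the tool's axes at that moment; what a row does not reach only later rows make up. A row lasts 1/10 s, in which the tool goes at most 50 mm and 8.59 degrees, less where a joint would pass 70% of its speed; a pose out of reach is approached as far as the arm can. A call with a gripper value outside its range is refused whole. The fingers move at their own pace and stop on an object; "force" is the grip in N (left out, the last holds). Time passes only in rows, so rows that repeat a pose let the fingers close. It gives the time, the measured TCP pose, the force and the opening at its end, in the units of the state.
- sense(): the state, without advancing time (a new reading comes with each control period).
- snapshot(name): name is "scene" or "side" or "wrist"; returns a dict with "color" (384x512x3 uint8, red, green, blue), "camera_matrix" (3x3 intrinsics, pixels), "eye" and "orientation" of the camera in the world. Camera axes: x right, y down, z forward; pixel columns grow to the right and rows downward; lengths in m; the calibration is good to about 2 mm. A picture is of the moment at which its call begins. There is no depth.
- finish_job(): hands the job in, once; it reports no verdict.
The state is a dict: "t": time; "qpos": joint angles; "qvel": joint speeds; "tau": joint torques, N m; "tool_pos": TCP position; "orientation": TCP orientation; "contact_force": force on the tool from outside, world axes, zero at the start; "wrist_torque": the same for the moment, N m; "finger_gap": opening from 0.0 (shut) to 1.0 (fully open).
Only numpy, scipy, OpenCV 4.12 (cv2) and the standard library are available. Lean on these libraries where they do the work, as an engineer would, in place of code of your own. Each camera call takes 0.05 s, during which the arm holds its last target.

### The job

Switch on the kitchen scale by pressing its long bar-shaped key down with the fingertips and letting it come up again, then set the scale to zero under the bowl by pressing its round key down in the same way, and withdraw. Press lightly, and do not press the square key or the cross-shaped key. Leave the bowl where it stands on the scale, and leave the jars and the bottle beside it alone; grasp and lift nothing.

Things in the scene. Friction and masses are not known exactly. Their poses are not given: they have to be found in the camera images.
- scale: Kitchen scale, fixed: white slab 290 mm (its x) by 250 mm (its y), top 20 mm up; on its far part a steel plate (top 26 mm up) carries the bowl. Origin: centre of its underside; x points away from the user, z up. Along the near edge four black spring keys stand in a row along y, 54 mm apart, at x = -118 mm; their order differs between starts. A blank display lies behind them.
- key_bar_top (a point): Centre of the top face of one black key of the scale (long narrow bar, 42 mm front to back and 12 mm wide: switches the scale on). Site axes are those of the scale (z up). At rest the top stands 7 mm above the white slab, 27 mm above the range top.
- key_bar (a joint): How far the bar key is pressed down, m: 0 at rest, 0.005 at its firm stop; it springs back. About 0.7 N starts it, 4.2 N takes it to the stop.
- key_round_top (a point): Centre of the top face of one black key of the scale (round disc, 30 mm across: sets the scale to zero). Site axes are those of the scale (z up). At rest the top stands 7 mm above the white slab, 27 mm above the range top.
- key_round (a joint): How far the round key is pressed down, m: 0 at rest, 0.005 at its firm stop; it springs back. About 0.7 N starts it, 4.2 N takes it to the stop.
- key_square_top (a point): Centre of the top face of one black key of the scale (square, 26 mm wide: not wanted). Site axes are those of the scale (z up). At rest the top stands 7 mm above the white slab, 27 mm above the range top.
- key_square (a joint): How far the square key is pressed down, m: 0 at rest, 0.005 at its firm stop; it springs back. About 0.7 N starts it, 4.2 N takes it to the stop.
- key_cross_top (a point): Centre of the top face of one black key of the scale (plus-shaped cross, 32 mm across, arms 10 mm wide: not wanted). Site axes are those of the scale (z up). At rest the top stands 7 mm above the white slab, 27 mm above the range top.
- key_cross (a joint): How far the cross key is pressed down, m: 0 at rest, 0.005 at its firm stop; it springs back. About 0.7 N starts it, 4.2 N takes it to the stop.
- bowl: White bowl, 200 mm across the rim, 91 mm tall, standing loose on the scale's steel plate (rim 117 mm above the range top, some 65 mm behind the key centres). Origin: centre of its underside.
- jar_tall: Spice jar with black cap, 40 mm across, 128 mm tall, loose, standing on the range top beside the scale, at its left or right. Origin: centre of its underside.
- jar_small: Slim spice jar with white cap, 34 mm across, 89 mm tall, loose, standing on the range top beside the scale, at its left or right. Origin: centre of its underside.
- oil_bottle: Small oil bottle with a narrow neck and yellow cap, 40 mm across, 146 mm tall, loose, standing on the range top beside the scale, at its left or right. Origin: centre of its underside.
- jar_short: Short spice jar with black cap, 37 mm across, 84 mm tall, loose, standing on the range top beside the scale, at its left or right. Origin: centre of its underside.

How it is judged (in metres and radians):
On the way, in this order (a step that is already met when the one before it is completed fails the run):
1. the bar key is pressed at least 3 mm down, the round key not yet (value of joint key_bar above 0.003 m and value of joint key_round below 0.001 m), for 0.05 s.
2. the bar key has come up again, the round key still up (value of joint each of key_bar, key_round below 0.001 m), for 0.05 s.
3. the round key is pressed at least 3 mm down, the bar key up (value of joint key_round above 0.003 m and value of joint key_bar below 0.001 m), for 0.05 s.
At the end, for the whole second after the job is handed in: All four keys are up again (within 1 mm), and the bowl, the three jars and the bottle stand still, within 10 mm of where they were (all of step 2 and value of joint each of key_square, key_cross below 0.001 m and distance of each of bowl, jar_tall, jar_small, oil_bottle, jar_short from where it was at the start of the episode below 0.01 m and linear speed of each of bowl, jar_tall, jar_small, oil_bottle, jar_short below 0.02 m/s); the robot touches nothing.
It fails at once if the square or the cross key is pressed 2 mm or more (value of joint any of key_square, key_cross above 0.002 m).
It fails at once if the bar and the round key are pressed together (value of joint each of key_bar, key_round above 0.002 m).
It fails at once if the bowl, a jar or the bottle is shifted or lifted by more than 15 mm, or tipped (distance of any of bowl, jar_tall, jar_small, oil_bottle, jar_short from where it was at the start of the episode above 0.015 m or angle between any of bowl, jar_tall, jar_small, oil_bottle, jar_short's own z axis and vertical above 0.25 rad).
It fails at once if the robot presses on anything with more than 25 N (contact force between any of the fingers, the arm and anything else above 25 N).
It also fails if it takes over 40 s, if anything falls off the work surface, if the arm or the gripper's body presses on something with over 40 N, if the wrist force passes 120 N, or if a joint passes its speed limit or range.

## Working session

There is one attempt and no reset: what is moved stays moved. The work goes in short steps, Python scripts to look and compute and a tool call to move; the robot and the scene stay as the last step left them, time stands still between calls to the robot, and variables do not carry over. Pictures are saved under pics/ and viewed, and the job is handed in when it is done.

Besides the shell and the picture viewer there is one more tool, called as name(argument=value, ...), one argument or row to a line, values as JSON. carry_out: Moves the arm, as the interface text tells. Its arguments: {"type":"object","properties":{"moves":{"type":"array"},"force":{"type":"number"}},"required":["moves"]}

```bash
mkdir -p pics; python3 - <<'E'
from station import *
import cv2
s=sense();print({k:s[k] for k in('t','tool_pos','orientation','finger_gap','contact_force')})
for n in("scene","side","wrist"):
    d=snapshot(n);cv2.imwrite(f"pics/{n}0.png",cv2.cvtColor(d["color"],cv2.COLOR_RGB2BGR))
    print(n,d["camera_matrix"],d["eye"],d["orientation"])
E
```

```text
{'t': 0.0, 'tool_pos': array([ 0.22996532, -0.52639132,  0.20461081]), 'orientation': array([-9.01036727e+01,  1.27536645e-02, -1.56408260e+02]), 'finger_gap': 1.0046458244964203, 'contact_force': array([-0.42088622,  0.61587294, -0.17231488])}
scene [[389.61261588   0.         262.30509923]
 [  0.         389.61261588 191.63722623]
 [  0.           0.           1.        ]] [ 0.24243524 -0.48816129  0.5336732 ] [-124.41008837    0.99605583  -31.20838745]
side [[443.24746566   0.         254.64629572]
 [  0.         443.24746566 195.91462816]
 [  0.           0.           1.        ]] [ 0.56236967 -0.59416673  0.78741209] [-134.98884982    0.13715064   -3.02991783]
wrist [[282.50739145   0.         253.3960695 ]
 [  0.         282.50739145 188.67242411]
 [  0.           0.           1.        ]] [ 0.3039264  -0.4948016   0.38398803] [ 1.63913862e+02  1.31973507e-01 -6.64271102e+01]
```

View pics/scene0.png

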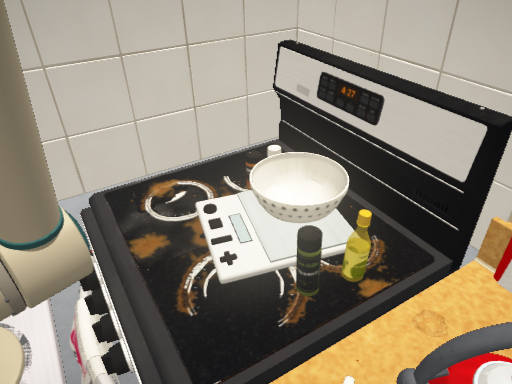

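View pics/side0.png

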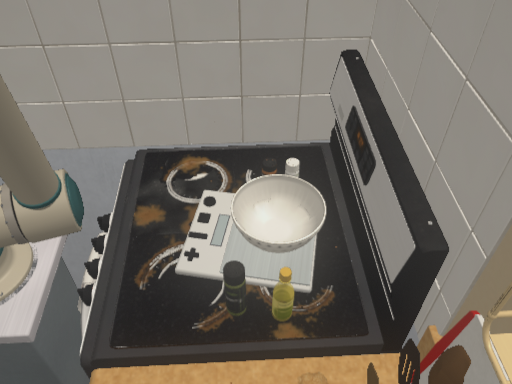

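View pics/wrist0.png

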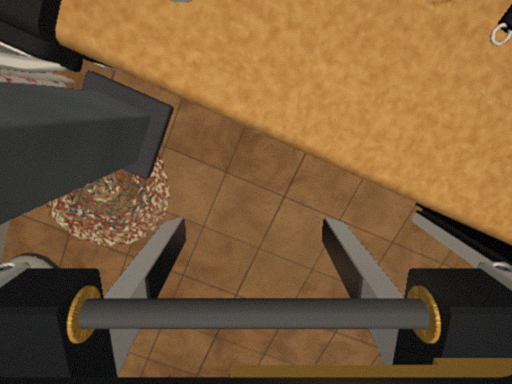

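Both views show the key row from left (+y) to right: round (scene 211,208; side 209,201), square (213,225; 203,217), bar (220,238; 198,235), cross (228,258; 191,255). In the scene view, the tall jar and the bottle stand to the right of the scale, and the white-capped and short jars stand behind the bowl at left. Next I'll measure these.

```bash
cat > h.py <<'E'
import numpy as np,cv2
from scipy.spatial.transform import Rotation as R
def ray(d,uv):
    K=np.array(d["camera_matrix"]);v=np.linalg.inv(K)@[uv[0],uv[1],1]
    return np.array(d["eye"]),R.from_euler('xyz',d["orientation"],degrees=True).apply(v)
def plane(d,uv,z):
    o,v=ray(d,uv);return o+v*(z-o[2])/v[2]
def proj(d,p):
    c=R.from_euler('xyz',d["orientation"],degrees=True).inv().apply(np.array(p)-d["eye"]);q=np.array(d["camera_matrix"])@c;return q[:2]/q[2]
def tri(rs):
    A=np.zeros((3,3));b=np.zeros(3)
    for o,v in rs:
        v=v/np.linalg.norm(v);P=np.eye(3)-np.outer(v,v);A+=P;b+=P@o
    return np.linalg.solve(A,b)
E
python3 - <<'E'
from station import *
from h import *
roi={"scene":(192,190,60,85),"side":(178,188,50,85)}
ds={}
for n,(x,y,w,h) in roi.items():
    d=snapshot(n);ds[n]=d
    g=cv2.cvtColor(d["color"],cv2.COLOR_RGB2GRAY)
    m=np.zeros_like(g);m[y:y+h,x:x+w]=(g[y:y+h,x:x+w]<90)*255
    nn,l,st,c=cv2.connectedComponentsWithStats(m)
    for i in range(1,nn):
        if 25<st[i,4]<600: print(n,st[i],c[i].round(1),plane(d,c[i],.027).round(4))
    im=cv2.cvtColor(d["color"],cv2.COLOR_RGB2BGR)[170:300,160:380]
    cv2.imwrite(f"pics/{n}_z.png",cv2.resize(im,(792,468),interpolation=cv2.INTER_CUBIC))
E
```

```text
scene [192 190  16  23 194] [197.5 197.5] [0.4825 0.2083 0.027 ]
scene [213 190  27   8 116] [223.8 192.2] [0.5422 0.195  0.027 ]
scene [204 204  12  10  94] [209.5 208.5] [0.488  0.1557 0.027 ]
scene [209 219  13  10 102] [214.9 223.3] [0.4758 0.103  0.027 ]
scene [192 227  18  41 283] [197.4 249.3] [0.4138 0.05   0.027 ]
scene [211 236  21   9 106] [220.9 239.6] [0.4639 0.0508 0.027 ]
scene [220 252  16  13 117] [227.7 258. ] [ 0.452  -0.0019  0.027 ]
scene [197 261  18  14 121] [206.8 268.7] [ 0.4078 -0.0061  0.027 ]
side [178 188  41  11 263] [193.  191.7] [0.4507 0.1884 0.027 ]
side [204 197  12   9  87] [209.3 201. ] [0.4911 0.1544 0.027 ]
side [178 200  20  45 536] [184.4 219.1] [0.4349 0.0989 0.027 ]
side [198 213  12  10  95] [203.7 217.6] [0.4793 0.1012 0.027 ]
side [189 232  18   7  86] [197.6 235.1] [0.4671 0.0491 0.027 ]
side [185 248  14  13  94] [191.2 254.3] [ 0.4555 -0.0037  0.027 ]
side [223 263   5  10  40] [225.3 268.3] [ 0.5283 -0.0444  0.027 ]
```

View pics/side_z.png

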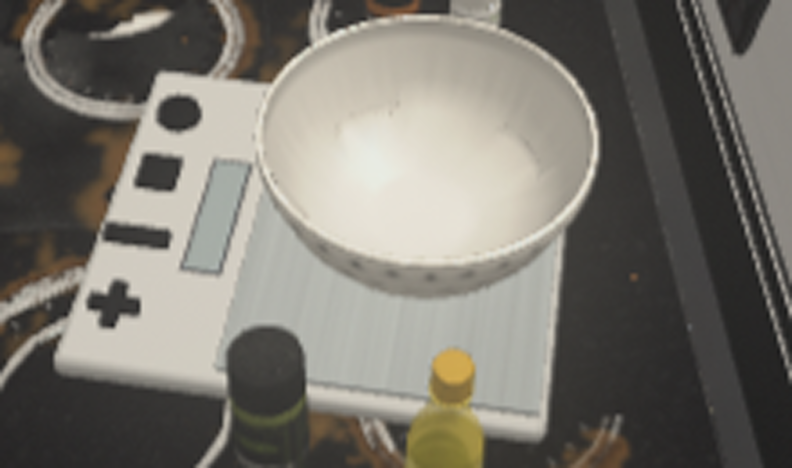

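```bash
cat > goal.py <<'E'
from h import *
X=np.array([.9749,-.2226,0]);Y=np.array([.2226,.9749,0]);
keys={"round":[.4896,.1550,.027],"square":[.4775,.102,.027],"bar":[.4655,.050,.027],"cross":[.4537,-.003,.027]}
def rel(s,target,sgn):
    T=R.from_euler('xyz',s["orientation"],degrees=True)
    y=np.array([0,0,-1.]);z=sgn*Y;x=np.cross(y,z)
    G=R.from_matrix(np.c_[x,y,z])
    return T.inv().apply(np.array(target)-s["tool_pos"]),(T.inv()*G).as_rotvec()
E
python3 - <<'E'
from station import *
from goal import *
s=sense();print(R.from_euler('xyz',s["orientation"],degrees=True).as_matrix().round(3),s["qpos"])
for g in(1,-1):print(rel(s,[.4635,.050,.1],g), rel(s,[.4635,.050,.25],g))
a=snapshot("scene");b=snapshot("side")
# caps: rough pixel pairs
for n,u,v in(("tall cap",(310,233),(234,268)),("bottle cap",(364,216),(285,274)),("white cap",(274,151),(292,162))):
    p=tri([ray(a,u),ray(b,v)]);print(n,p.round(3),(proj(a,p)-u).round(1), "scale xy",((p-np.array([.4716,.0765,0]))@np.c_[X,Y]).round(3))
E
```

```text
[[-0.916 -0.     0.4  ]
 [-0.4    0.001 -0.916]
 [-0.    -1.    -0.001]] [-7.33381572e+01  1.58272413e+01  8.62559865e+01  5.46158114e-04
  7.79644211e+01 -6.93095748e+00]
(array([-0.44470977,  0.10548795, -0.4349771 ]), array([ 2.02788471e-04, -2.50533965e+00, -1.07795126e-03])) (array([-0.44472621, -0.044512  , -0.43510077]), array([ 2.02788471e-04, -2.50533965e+00, -1.07795126e-03]))
(array([-0.44470977,  0.10548795, -0.4349771 ]), array([8.31295658e-04, 6.36252787e-01, 1.56386640e-04])) (array([-0.44472621, -0.044512  , -0.43510077]), array([8.31295658e-04, 6.36252787e-01, 1.56386640e-04]))
tall cap [ 0.549 -0.116  0.126] [-0.1 -0.1] scale xy [ 0.118 -0.171]
bottle cap [ 0.638 -0.142  0.139] [0.3 0.4] scale xy [ 0.211 -0.176]
white cap [0.696 0.224 0.078] [-0.6 -0.7] scale xy [0.186 0.194]
```

carry_out(
  moves=[
    {"dx": 0,"dy": -0.05,"dz": 0,"ay": -0.14,"fingers": 0},
    {"dx": -0.035,"dy": -0.05,"dz": -0.034,"ay": -0.28,"fingers": 0},
    {"dx": -0.07,"dy": -0.05,"dz": -0.068,"ay": -0.42,"fingers": 0},
    {"dx": -0.105,"dy": -0.05,"dz": -0.102,"ay": -0.56,"fingers": 0},
    {"dx": -0.14,"dy": -0.05,"dz": -0.136,"ay": -0.7,"fingers": 0},
  ],
  force=10,
)

```text
schema error: expected keys dx, dy, dz, ax, ay, az, fingers
```

```bash
python3 - <<'E'
from station import *
from goal import *
s=sense();print(s["tool_pos"],s["qpos"],s["finger_gap"])
print(rel(s,[.4635,.050,.25],1))
E
```

```text
[ 0.23011493 -0.52685746  0.20528429] [-7.33395208e+01  1.58186561e+01  8.62390058e+01  7.35923881e-04
  7.79614693e+01 -6.93213849e+00] 1.0012349699122451
(array([-0.44475482, -0.04454864, -0.43524842]), array([ 7.00057169e-05, -2.50534368e+00, -4.35081785e-04]))
```

carry_out(
  moves=[
    {"dx": 0,"dy": -0.05,"dz": 0,"ax": 0,"ay": -0.14,"az": 0,"fingers": 0},
    {"dx": -0.035,"dy": -0.05,"dz": -0.034,"ax": 0,"ay": -0.28,"az": 0,"fingers": 0},
    {"dx": -0.07,"dy": -0.05,"dz": -0.068,"ax": 0,"ay": -0.42,"az": 0,"fingers": 0},
    {"dx": -0.105,"dy": -0.05,"dz": -0.102,"ax": 0,"ay": -0.56,"az": 0,"fingers": 0},
    {"dx": -0.14,"dy": -0.05,"dz": -0.136,"ax": 0,"ay": -0.7,"az": 0,"fingers": 0},
  ],
  force=10,
)

```text
t: 0.85
tool_pos: [0.3044, -0.3446, 0.2556]
orientation: [-90.0, 0.0, -116.0]
contact_force: [1.2, 0.5, -0.5]
finger_gap: 0.613
```

```bash
python3 - <<'E'
from station import *
from goal import *
s=sense();print(s["tool_pos"],s["qpos"],s["finger_gap"])
print(rel(s,[.4635,.050,.25],1))
E
```

```text
[ 0.30437549 -0.34462704  0.25556942] [-5.72487827e+01  4.17482410e+00  9.38962570e+01  2.18803747e-02
  8.18973764e+01 -3.12251959e+01] 0.6132860015052096
(array([-0.42442982,  0.00556541, -0.03017419]), array([-5.10236936e-04, -1.80056447e+00,  5.73189511e-04]))
```

carry_out(
  moves=[
    {"dx": -0.045,"dy": 0,"dz": -0.003,"ax": 0,"ay": -0.14,"az": 0,"fingers": 0},
    {"dx": -0.09,"dy": 0,"dz": -0.006,"ax": 0,"ay": -0.28,"az": 0,"fingers": 0},
    {"dx": -0.135,"dy": 0,"dz": -0.009,"ax": 0,"ay": -0.42,"az": 0,"fingers": 0},
    {"dx": -0.18,"dy": 0,"dz": -0.012,"ax": 0,"ay": -0.56,"az": 0,"fingers": 0},
    {"dx": -0.225,"dy": 0,"dz": -0.015,"ax": 0,"ay": -0.7,"az": 0,"fingers": 0},
  ],
)

```text
t: 1.35
tool_pos: [0.3906, -0.1362, 0.2557]
orientation: [-90.0, -0.0, -75.9]
contact_force: [1.4, 0.5, -0.3]
finger_gap: 0.183
```

```bash
cat > st.py <<'E'
from station import *
from goal import *
import sys
s=sense();print(s["t"],s["tool_pos"].round(4),s["orientation"].round(2),s["qpos"].round(1),s["finger_gap"],s["contact_force"].round(2))
a,b=rel(s,eval(sys.argv[1]),1);print(a.round(4),b.round(4))
E
python3 st.py [.4635,.050,.25]
```

```text
1.35 [ 0.3906 -0.1362  0.2557] [-8.995e+01 -4.000e-02 -7.588e+01] [-28.9  -0.1  98.3   0.   81.7 -43. ] 0.18348514234873564 [ 1.39  0.46 -0.3 ]
[-0.1628  0.0057  0.1161] [-3.0000e-04 -1.0999e+00  1.1000e-03]
```

carry_out(
  moves=[
    {"dx": -0.04,"dy": 0.005,"dz": 0.028,"ax": 0,"ay": -0.14,"az": 0,"fingers": 0},
    {"dx": -0.08,"dy": 0.005,"dz": 0.057,"ax": 0,"ay": -0.28,"az": 0,"fingers": 0},
    {"dx": -0.12,"dy": 0.005,"dz": 0.086,"ax": 0,"ay": -0.42,"az": 0,"fingers": 0},
    {"dx": -0.163,"dy": 0.005,"dz": 0.116,"ax": 0,"ay": -0.56,"az": 0,"fingers": 0},
    {"dx": -0.163,"dy": 0.005,"dz": 0.116,"ax": 0,"ay": -0.7,"az": 0,"fingers": 0},
  ],
)

```text
t: 1.85
tool_pos: [0.4654, 0.0535, 0.2504]
orientation: [-89.8, 0.0, -35.4]
contact_force: [-1.3, -1.0, -0.0]
finger_gap: 0.003
```

```bash
python3 st.py [.4635,.050,.25]
```

```text
1.85 [0.4654 0.0535 0.2504] [-8.983e+01  4.000e-02 -3.535e+01] [ -2.1   5.1  93.6   0.2  81.2 -56.8] 0.0030438180690736125 [-1.31 -0.97 -0.03]
[ 0.0005  0.0004 -0.0039] [-3.100e-03 -3.926e-01 -1.000e-04]
```

carry_out(
  moves=[
    {"dx": 0,"dy": 0.03,"dz": 0,"ax": 0,"ay": -0.14,"az": 0,"fingers": 0},
    {"dx": 0,"dy": 0.07,"dz": 0,"ax": 0,"ay": -0.28,"az": 0,"fingers": 0},
    {"dx": 0,"dy": 0.11,"dz": 0,"ax": 0,"ay": -0.395,"az": 0,"fingers": 0},
    {"dx": 0,"dy": 0.15,"dz": 0,"ax": 0,"ay": -0.395,"az": 0,"fingers": 0},
    {"dx": 0,"dy": 0.15,"dz": 0,"ax": 0,"ay": -0.395,"az": 0,"fingers": 0},
  ],
)

```text
t: 2.35
tool_pos: [0.4594, 0.0482, 0.0963]
orientation: [-90.1, 0.6, -13.5]
contact_force: [-0.6, 0.5, -0.7]
finger_gap: 0.005
```

```bash
python3 st.py [.4635,.050,.06]
python3 - <<'E'
from station import *
import cv2
for n in("scene","side","wrist"):
    d=snapshot(n);im=cv2.cvtColor(d["color"],cv2.COLOR_RGB2BGR)
    if n!="wrist": im=cv2.resize(im[170:300,160:380],(792,468),interpolation=cv2.INTER_CUBIC)
    cv2.imwrite(f"pics/{n}1.png",im)
E
```

```text
2.35 [0.4594 0.0482 0.0963] [-90.12   0.61 -13.46] [ -2.6  11.9 108.8  -0.   60.  -79.2] 0.005072402897971112 [-0.57  0.49 -0.72]
[0.0039 0.0363 0.0027] [ 0.0021 -0.0104 -0.0107]
```

View pics/side1.png

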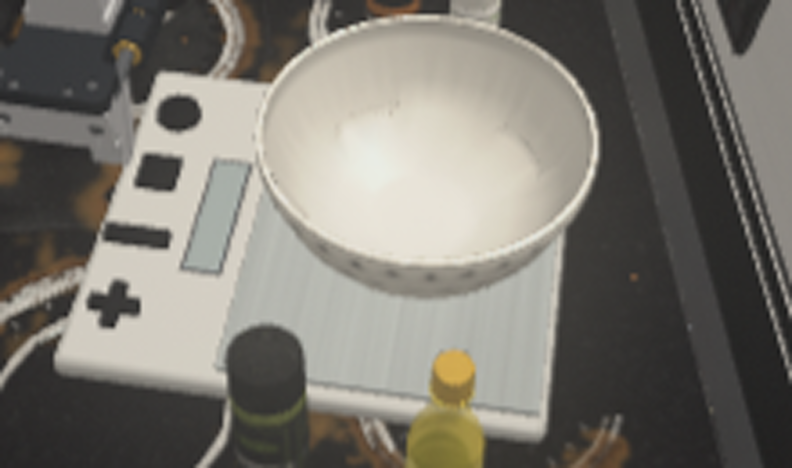

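View pics/wrist1.png

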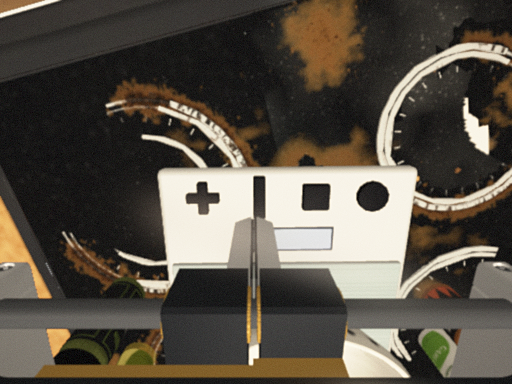

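View pics/scene1.png

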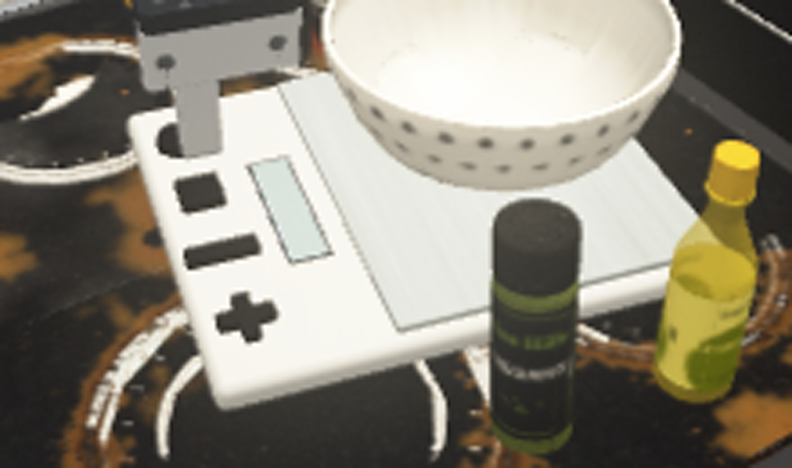

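The wrist view shows the row cross (203,198), bar (260,197), square (316,197), round (373,196). The tips are lined up with the bar. I'll let the arm settle and cross-check with the wrist camera.

```bash
python3 st.py [.4635,.050,.06]
python3 - <<'E'
from station import *
from h import *
s=sense();d=snapshot("wrist")
for n,u in dict(cross=(203,198),square=(316,197),round=(373,196),bartop=(260,176)).items(): print(n,plane(d,u,.027).round(4))
print("tip px",proj(d,s["tool_pos"]))
for n in("scene","side"):
    d=snapshot(n);print(n,"tip px",proj(d,s["tool_pos"]), "zoom",(proj(d,s["tool_pos"])-[160,170])*3.6)
E
python3 st.py [.4635,.050,.06]
```

```text
2.5 [0.4654 0.048  0.102 ] [-89.98  -0.14 -13.46] [ -2.6  11.6 108.2  -0.   60.1 -79.2] 0.006523103994399134 [1.18 0.   0.41]
[-0.0025  0.042   0.0015] [-0.0004 -0.0105  0.0025]
cross [0.4556 0.0009 0.027 ]
square [0.4796 0.105  0.027 ]
round [0.4912 0.1575 0.027 ]
bartop [0.4474 0.0582 0.027 ]
tip px [254.09534456 229.81790812]
scene tip px [219.1634085  209.50276161] zoom [212.98827061 142.20994181]
side tip px [193.42379792 212.65199061] zoom [120.32567251 153.54716619]
2.65 [0.4659 0.0479 0.1026] [-89.96  -0.25 -13.46] [ -2.6  11.5 108.2  -0.   60.1 -79.2] 0.006460739322448429 [ 0.71  0.2  -0.25]
[-0.003   0.0425  0.0014] [-0.0007 -0.0104  0.0044]
```

carry_out(
  moves=[
    {"dx": -0.001,"dy": 0.015,"dz": 0.002,"ax": 0,"ay": -0.01,"az": 0,"fingers": 0},
    {"dx": -0.002,"dy": 0.03,"dz": 0.003,"ax": 0,"ay": -0.01,"az": 0,"fingers": 0},
    {"dx": -0.002,"dy": 0.045,"dz": 0.003,"ax": 0,"ay": -0.01,"az": 0,"fingers": 0},
    {"dx": -0.002,"dy": 0.055,"dz": 0.003,"ax": 0,"ay": -0.01,"az": 0,"fingers": 0},
    {"dx": -0.002,"dy": 0.06,"dz": 0.003,"ax": 0,"ay": -0.01,"az": 0,"fingers": 0},
  ],
)

```text
t: 3.15
tool_pos: [0.4631, 0.0514, 0.0406]
orientation: [-90.0, -0.0, -12.9]
contact_force: [-0.3, 0.3, 1.1]
finger_gap: 0.005
```

```bash
python3 - <<'E'
from station import *
import cv2
for n in("scene","side"):
    d=snapshot(n);im=cv2.cvtColor(d["color"],cv2.COLOR_RGB2BGR)
    im=cv2.resize(im[180:290,160:270],(600,600),interpolation=cv2.INTER_CUBIC)
    cv2.imwrite(f"pics/{n}2.png",im)
E
python3 st.py [.4645,.051,.023]
```

```text
3.25 [0.4629 0.0514 0.0405] [-9.000e+01 -1.000e-02 -1.288e+01] [ -2.2  15.8 113.2  -0.   51.  -79.3] 0.006758179989990467 [ 0.31 -0.19 -0.03]
[ 0.0016  0.0175 -0.    ] [ 0.0001 -0.0004  0.0002]
```

View pics/scene2.png

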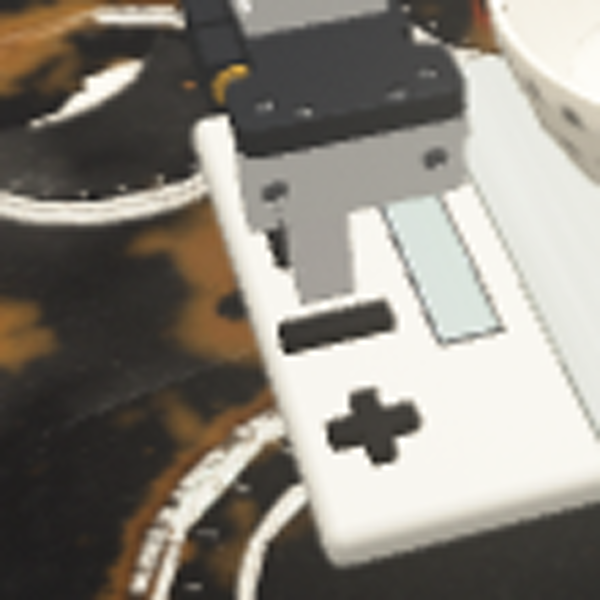

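View pics/side2.png

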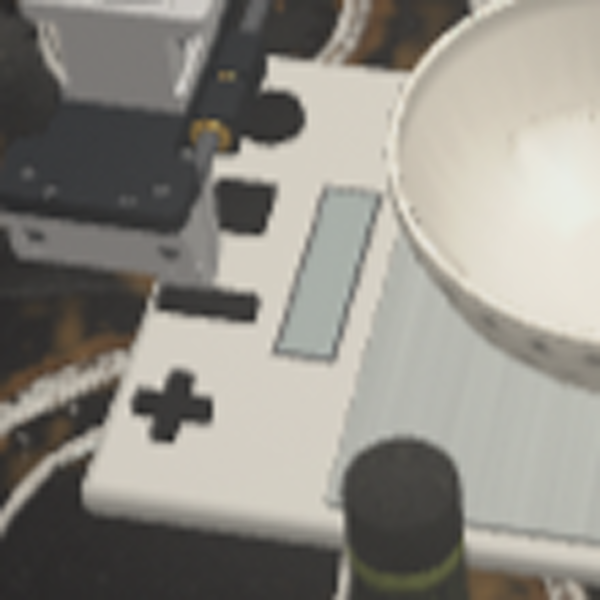

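carry_out(
  moves=[
    {"dx": 0.001,"dy": 0.005,"dz": 0,"ax": 0,"ay": 0,"az": 0,"fingers": 0},
    {"dx": 0.001,"dy": 0.009,"dz": 0,"ax": 0,"ay": 0,"az": 0,"fingers": 0},
    {"dx": 0.001,"dy": 0.012,"dz": 0,"ax": 0,"ay": 0,"az": 0,"fingers": 0},
    {"dx": 0.001,"dy": 0.014,"dz": 0,"ax": 0,"ay": 0,"az": 0,"fingers": 0},
    {"dx": 0.001,"dy": 0.016,"dz": 0,"ax": 0,"ay": 0,"az": 0,"fingers": 0},
  ],
)

```text
t: 3.75
tool_pos: [0.4637, 0.0512, 0.0244]
orientation: [-90.0, -0.0, -12.9]
contact_force: [-1.2, 0.3, 2.8]
finger_gap: 0.002
```

```bash
python3 st.py [.4645,.051,.023]
```

```text
3.75 [0.4637 0.0512 0.0244] [-90.01  -0.   -12.88] [ -2.3  17.1 114.3  -0.   48.6 -79.4] 0.0019799920050223995 [-1.18  0.26  2.78]
[0.0008 0.0014 0.    ] [ 0.0001 -0.0003  0.    ]
```

carry_out(
  moves=[
    {"dx": 0,"dy": 0.001,"dz": 0,"ax": 0,"ay": 0,"az": 0,"fingers": 0},
    {"dx": 0,"dy": 0.002,"dz": 0,"ax": 0,"ay": 0,"az": 0,"fingers": 0},
    {"dx": 0,"dy": 0.002,"dz": 0,"ax": 0,"ay": 0,"az": 0,"fingers": 0},
    {"dx": 0,"dy": 0.002,"dz": 0,"ax": 0,"ay": 0,"az": 0,"fingers": 0},
  ],
)

```text
t: 4.15
tool_pos: [0.4637, 0.0512, 0.0226]
orientation: [-90.0, -0.0, -12.9]
contact_force: [-0.4, 0.5, 3.2]
finger_gap: 0.004
```

```bash
python3 - <<'E'
from station import *
import cv2
for n in("scene","side"):
    d=snapshot(n);im=cv2.cvtColor(d["color"],cv2.COLOR_RGB2BGR)
    im=cv2.resize(im[180:290,160:270],(600,600),interpolation=cv2.INTER_CUBIC)
    cv2.imwrite(f"pics/{n}3.png",im)
    s=sense();print(s["contact_force"],s["tool_pos"])
E
```

```text
[-1.05339808 -0.18463801  4.66379206] [0.4637366  0.05116245 0.02259828]
[-1.0333639  -0.32211665  3.83280554] [0.4637364  0.0511778  0.02259124]
```

View pics/scene3.png

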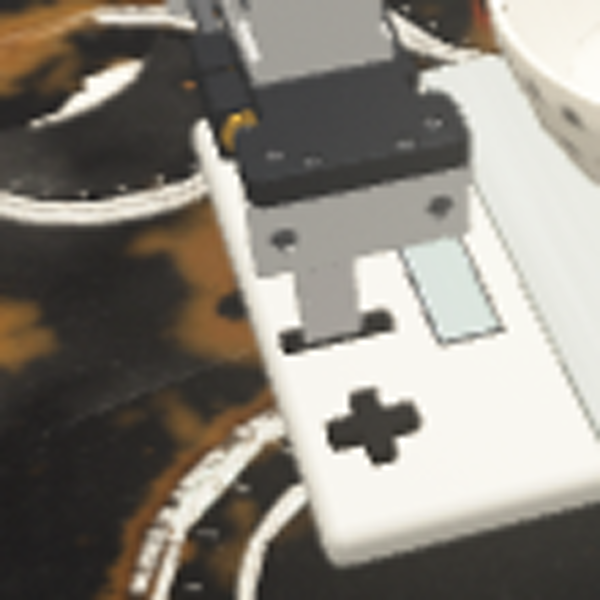

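View pics/side3.png

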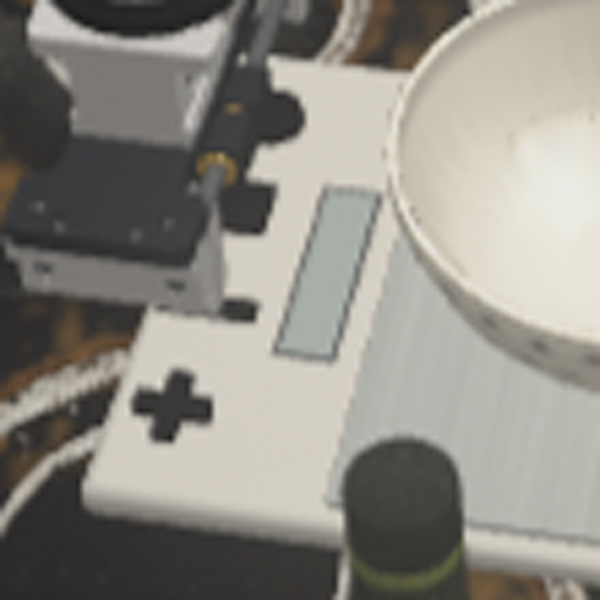

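The tips stand centred on the bar (scene crop 330,335; side crop about 205,310). At 3.8–4.7 N and z 22.6 mm, the key is about 4.4 mm down. Next I'll lift and cross to the round key.

carry_out(
  moves=[
    {"dx": 0,"dy": -0.01,"dz": 0,"ax": 0,"ay": 0,"az": 0,"fingers": 0},
    {"dx": 0,"dy": -0.03,"dz": 0,"ax": 0,"ay": 0,"az": 0,"fingers": 0},
    {"dx": 0,"dy": -0.045,"dz": 0,"ax": 0,"ay": 0,"az": 0,"fingers": 0},
    {"dx": 0.001,"dy": -0.045,"dz": 0.03,"ax": 0,"ay": 0,"az": 0,"fingers": 0},
    {"dx": 0.001,"dy": -0.045,"dz": 0.06,"ax": 0,"ay": 0,"az": 0,"fingers": 0},
  ],
)

```text
t: 4.75
tool_pos: [0.479, 0.1097, 0.0686]
orientation: [-90.0, -0.1, -13.0]
contact_force: [-0.0, 0.2, -0.2]
finger_gap: 0.004
```

carry_out(
  moves=[
    {"dx": 0,"dy": 0,"dz": 0.03,"ax": 0,"ay": 0,"az": 0,"fingers": 0},
    {"dx": 0.001,"dy": 0,"dz": 0.0475,"ax": 0,"ay": 0,"az": 0,"fingers": 0},
    {"dx": 0.001,"dy": 0.01,"dz": 0.0475,"ax": 0,"ay": 0,"az": 0,"fingers": 0},
    {"dx": 0.001,"dy": 0.025,"dz": 0.0475,"ax": 0,"ay": 0,"az": 0,"fingers": 0},
    {"dx": 0.001,"dy": 0.025,"dz": 0.0475,"ax": 0,"ay": 0,"az": 0,"fingers": 0},
  ],
)

```text
t: 5.25
tool_pos: [0.4873, 0.1545, 0.0405]
orientation: [-90.1, 0.3, -12.9]
contact_force: [-0.5, 0.2, 0.2]
finger_gap: 0.005
```

```bash
python3 - <<'E'
from station import *
import cv2
for n in("scene","side"):
    d=snapshot(n);im=cv2.cvtColor(d["color"],cv2.COLOR_RGB2BGR)
    im=cv2.resize(im[170:280,160:270],(600,600),interpolation=cv2.INTER_CUBIC)
    cv2.imwrite(f"pics/{n}4.png",im)
E
python3 st.py [.489,.156,.023]
```

```text
5.35 [0.4889 0.1547 0.042 ] [-9.006e+01  9.000e-02 -1.292e+01] [  9.8  19.1 107.4  -0.   53.5 -67.3] 0.005399862531925532 [-0.3  -0.1  -0.57]
[-0.0002  0.019   0.0013] [ 0.001  -0.0009 -0.0015]
```

View pics/scene4.png

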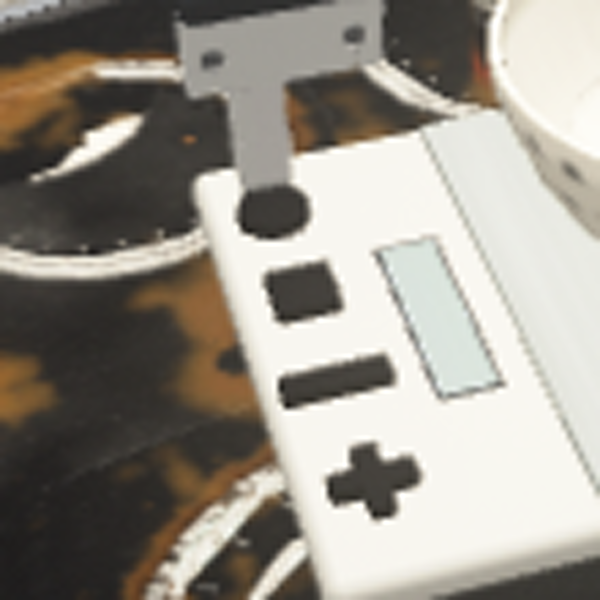

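View pics/side4.png

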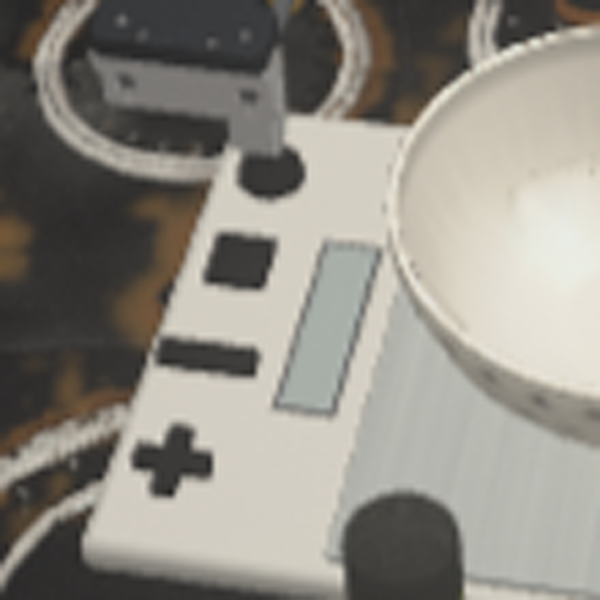

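The tips hang just above the round key (scene crop 272,210; side crop 270,170). The bar is up again.

carry_out(
  moves=[
    {"dx": 0,"dy": 0.005,"dz": 0.001,"ax": 0,"ay": 0,"az": 0,"fingers": 0},
    {"dx": 0,"dy": 0.01,"dz": 0.001,"ax": 0,"ay": 0,"az": 0,"fingers": 0},
    {"dx": 0,"dy": 0.013,"dz": 0.001,"ax": 0,"ay": 0,"az": 0,"fingers": 0},
    {"dx": 0,"dy": 0.015,"dz": 0.001,"ax": 0,"ay": 0,"az": 0,"fingers": 0},
    {"dx": 0,"dy": 0.017,"dz": 0.001,"ax": 0,"ay": 0,"az": 0,"fingers": 0},
  ],
)

```text
t: 5.85
tool_pos: [0.4897, 0.1564, 0.0254]
orientation: [-90.0, 0.0, -12.9]
contact_force: [-0.3, -1.1, 1.9]
finger_gap: 0.005
```

```bash
python3 st.py [.489,.156,.0225]
```

```text
5.85 [0.4897 0.1564 0.0254] [-9.002e+01  1.000e-02 -1.287e+01] [ 10.   20.4 108.5  -0.   51.2 -67.2] 0.004773268995934606 [-0.31 -1.07  1.92]
[-0.0006  0.0029 -0.0005] [ 0.0004 -0.0002 -0.0002]
```

carry_out(
  moves=[
    {"dx": 0,"dy": 0.0015,"dz": 0,"ax": 0,"ay": 0,"az": 0,"fingers": 0},
    {"dx": 0,"dy": 0.003,"dz": 0,"ax": 0,"ay": 0,"az": 0,"fingers": 0},
    {"dx": 0,"dy": 0.003,"dz": 0,"ax": 0,"ay": 0,"az": 0,"fingers": 0},
    {"dx": 0,"dy": 0.003,"dz": 0,"ax": 0,"ay": 0,"az": 0,"fingers": 0},
  ],
)

```text
t: 6.25
tool_pos: [0.4898, 0.1564, 0.0226]
orientation: [-90.0, -0.0, -12.9]
contact_force: [-1.5, -0.6, 3.9]
finger_gap: 0.004
```

```bash
python3 - <<'E'
from station import *
import cv2
for n in("scene","side"):
    d=snapshot(n);im=cv2.cvtColor(d["color"],cv2.COLOR_RGB2BGR)
    im=cv2.resize(im[170:280,160:270],(600,600),interpolation=cv2.INTER_CUBIC)
    cv2.imwrite(f"pics/{n}5.png",im)
    s=sense();print(s["contact_force"],s["tool_pos"])
E
```

```text
[-1.4158396  -0.63038137  4.74561168] [0.48973267 0.15636721 0.02258633]
[-1.43688861 -1.42230256  3.43000925] [0.48973199 0.15635647 0.02260031]
```

View pics/scene5.png

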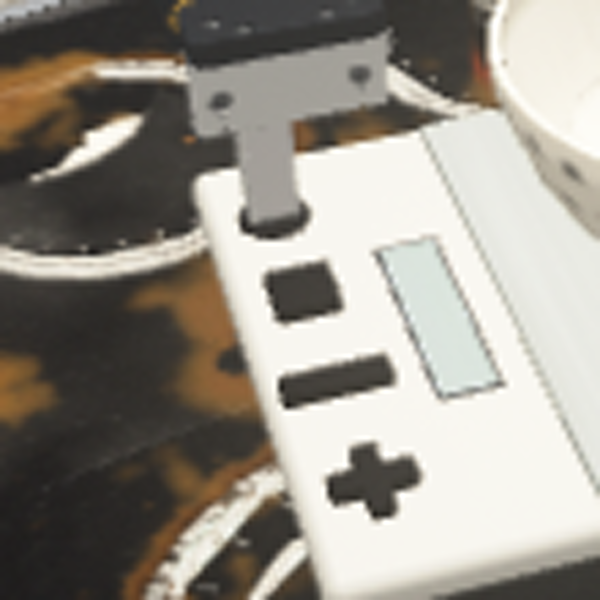

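The round key is about 4.4 mm down, with the tips centred on it (crop 273,215). Next I'll withdraw straight up, then a little toward the robot.

carry_out(
  moves=[
    {"dx": 0,"dy": -0.01,"dz": 0,"ax": 0,"ay": 0,"az": 0,"fingers": 0},
    {"dx": 0,"dy": -0.03,"dz": 0,"ax": 0,"ay": 0,"az": 0,"fingers": 0},
    {"dx": 0,"dy": -0.06,"dz": 0,"ax": 0,"ay": 0,"az": 0,"fingers": 0},
    {"dx": 0,"dy": -0.1,"dz": 0,"ax": 0,"ay": 0,"az": 0,"fingers": 0},
    {"dx": -0.02,"dy": -0.14,"dz": 0,"ax": 0,"ay": 0,"az": 0,"fingers": 0},
  ],
)

```text
t: 6.85
tool_pos: [0.4724, 0.1611, 0.1641]
orientation: [-89.9, -0.1, -13.0]
contact_force: [0.7, -0.1, -0.2]
finger_gap: 0.007
```

carry_out(
  moves=[
    {"dx": -0.02,"dy": -0.02,"dz": 0,"ax": 0,"ay": 0,"az": 0,"fingers": 0},
    {"dx": -0.03,"dy": -0.03,"dz": 0,"ax": 0,"ay": 0,"az": 0,"fingers": 0},
    {"dx": -0.03,"dy": -0.03,"dz": 0,"ax": 0,"ay": 0,"az": 0,"fingers": 0},
    {"dx": -0.03,"dy": -0.03,"dz": 0,"ax": 0,"ay": 0,"az": 0,"fingers": 0},
    {"dx": -0.03,"dy": -0.03,"dz": 0,"ax": 0,"ay": 0,"az": 0,"fingers": 0},
  ],
)

```text
t: 7.35
tool_pos: [0.4411, 0.1674, 0.191]
orientation: [-90.1, 0.1, -12.9]
contact_force: [-0.0, -0.2, 0.1]
finger_gap: 0.002
```

```bash
python3 - <<'E'
from station import *
import cv2,numpy as np
for n in("scene","side"):
    d=snapshot(n);im=cv2.cvtColor(d["color"],cv2.COLOR_RGB2BGR);o=cv2.imread(f"pics/{n}0.png")
    cv2.imwrite(f"pics/{n}6.png",im)
    x0=195
    df=(cv2.absdiff(im,o).max(2)>50);df[:,:x0]=0;ys,xs=np.nonzero(df);print(n,df.sum(),(xs.min(),xs.max(),ys.min(),ys.max()) if df.any() else '')
s=sense();print(s["contact_force"],s["tool_pos"],abs(s["qvel"]).max())
E
```

```text
scene 96 (np.int64(250), np.int64(371), np.int64(152), np.int64(280))
side 57 (np.int64(195), np.int64(288), np.int64(67), np.int64(266))
[-0.21817477 -0.49540397 -0.09848449] [0.44114061 0.16739431 0.19107134] 0.26536510394662016
```

View pics/scene6.png

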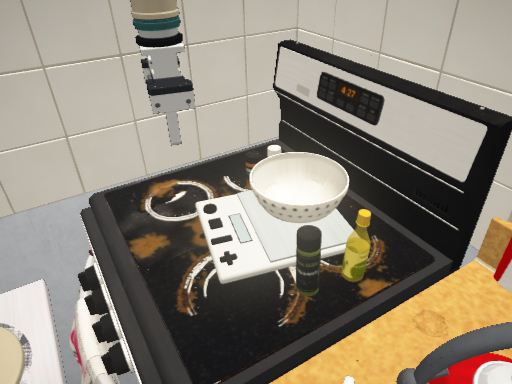

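View pics/side6.png

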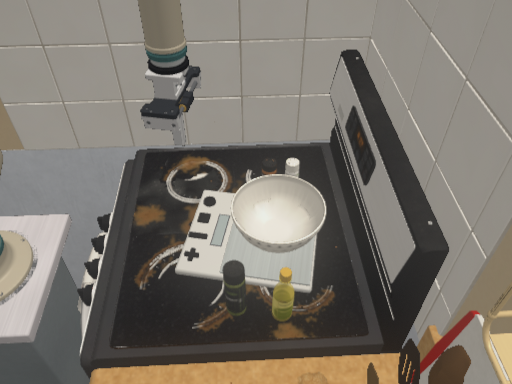

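All keys are up and the arm is clear. A few edge pixels differ from the start, so I'll check whether anything moved.

```bash
python3 - <<'E'
import cv2,numpy as np
for n,r in(("scene",dict(bowl=(240,145,115,80),tall=(290,220,40,80),bottle=(338,205,40,80),scale=(195,185,55,95),jarw=(262,140,25,20),wall=(330,60,60,70))),("side",dict(bowl=(225,170,105,80),tall=(215,255,40,65),bottle=(268,262,32,62),jars=(258,152,45,26),wall=(340,100,50,90)))):
    a=cv2.imread(f"pics/{n}0.png",0).astype('float32');b=cv2.imread(f"pics/{n}6.png",0).astype('float32')
    for k,(x,y,w,h) in r.items():
        s=np.s_[y:y+h,x:x+w];print(n,k,np.round(cv2.phaseCorrelate(a[s].copy(),b[s].copy()),2),(abs(a[s]-b[s])>50).sum())
E
```

```text
Traceback (most recent call last):
ValueError: setting an array element with a sequence. The requested array has an inhomogeneous shape after 1 dimensions. The detected shape was (2,) + inhomogeneous part.
```

```bash
python3 - <<'E'
import cv2,numpy as np
for n,r in(("scene",dict(bowl=(240,145,115,80),tall=(290,220,40,80),bottle=(338,205,40,80),scale=(195,185,55,95),jarw=(262,140,25,20),wall=(330,60,60,70))),("side",dict(bowl=(225,170,105,80),tall=(215,255,40,65),bottle=(268,262,32,62),jars=(258,152,45,26),wall=(340,100,50,90)))):
    a=cv2.imread(f"pics/{n}0.png",0).astype('float32');b=cv2.imread(f"pics/{n}6.png",0).astype('float32')
    for k,(x,y,w,h) in r.items():
        s=np.s_[y:y+h,x:x+w];p,q=cv2.phaseCorrelate(a[s].copy(),b[s].copy());print(n,k,np.round(p,2),round(q,2),(abs(a[s]-b[s])>50).sum())
E
```

```text
scene bowl [-0.01  0.01] 0.99 1
scene tall [-0.31 -0.08] 1.02 58
scene bottle [-0.17 -0.11] 0.97 12
scene scale [-0.02  0.  ] 1.0 0
scene jarw [ 0.52 -0.  ] 1.0 0
scene wall [-0.01 -0.01] 1.0 0
side bowl [-0. -0.] 1.0 0
side tall [ 0.04 -0.22] 1.01 1
side bottle [0.16 0.08] 1.0 0
side jars [0.48 0.42] 1.01 1
side wall [0.01 0.01] 1.0 0
```

```bash
python3 -c "
from station import *
print(finish_job())"
```

```text
the job is handed in; nothing more can be done
None
```

I pressed the bar key and then the round key with the closed fingertips and let each one spring back. I then withdrew to about 0.19 m height and handed in the job at about 7.5 s; no verdict was reported.

- **Presses:** each key went down about 4.4 mm (tips at z 22.6 mm, rest height 27 mm). The force read 3.2–4.7 N on the bar and 3.4–4.7 N on the round key. The key travel is worked out from tip height and force, since the joint values cannot be read. I never went near the cross key, and passed over the square key with the tips about 68 mm above the range top.
- **Last checks:** the final pictures show all four keys up, the bowl and scale unmoved, and the arm clear of everything. The contact force was about 0.
- **Disagreements:** the wrist camera placed the keys 2–3 mm from where the other two cameras did, so I aimed between them. The jars and bottle show image shifts of about 0.2–0.6 pixel since the start, roughly 1 mm or less. Nothing came near them, so I take this for settling, though I did not check whether it was still going on.

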